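# Click-tighten the big sample bottle

## Task

Before the mud samples are stowed, close the big bottle that is clamped in the steel socket: grip the bar on its cap and turn the cap clockwise until it is screwed fully home and its torque ratchet has clicked over at least once, then let go. Leave the two small loose bottles alone.

Things in the scene. Friction and masses are not known exactly. Their poses are not given: they have to be found in the camera images.
- cap_grip (a point): In the grip bar on the cap of the big bottle (120 mm across, fixed in a steel socket 150 mm across), on the vertical turning axis, 207 mm above the bench and 23 mm above the cap's flat top. White cap 88 mm across; bar 64 mm long, 16 mm thick, 33 mm high. x runs along the bar, z up; both turn with the cap. Turning takes about 0.17 N m, and 0.3 N m to click once home.
- thread (a joint): Turn of the cap's inner threaded part, rad, growing clockwise seen from above. Starts between 0.15 and 0.5; home against its stop at 0.9. It follows the outer cap (with up to 0.15 rad of play in the ratchet) until home, and may spring back by some hundredths at a click. Not visible from outside.
- cap (a joint): Slip of the outer cap (with the bar) over the inner part, rad, clockwise from above, 0 at the start. Up to 0.15 of play until the thread is home, then the ratchet slips: one click for each 0.52 rad (30 degrees). One click is needed, so 0.9 to 1.3 rad of turning in all, in one grasp; one or two clicks more do no harm.
- small_a: A small loose bottle of the same make, 68 mm across, 137 mm high in all, with a small cap (56 mm across) and a grip bar of its own (44 x 14 mm, 24 mm high). A bystander. Origin at the centre of its underside, z up.
- small_b: A second small loose bottle, the same as small_a. A bystander. The three bottles stand in a row across the bench in any order.
Mind the look-alikes: they are no part of the job. Leave any green look-alike of the part that bears cap_grip alone.

How it is judged:
On the way, in this order (a step that is already met when the one before it is completed fails the run):
1. the big bottle's cap is screwed home (value of joint thread above 0.86 rad), for 0.1 s.
2. its ratchet has clicked over at least once (value of joint cap above 0.36 rad), for 0.1 s.
At the end, for the whole second after the job is handed in: The big bottle's thread is home (within 10 degrees of its stop: beyond 0.72 rad of 0.9), the outer cap has slipped at least one tooth beyond it (more than 0.36 rad, past the tooth's crest at 0.26) and is at rest; the small bottles stand where they stood (value of joint thread above 0.72 rad and value of joint cap above 0.36 rad and velocity of joint cap between -0.1 and 0.1 rad/s); the robot touches nothing.
It fails at once if a small bottle is gripped or pushed by the fingers (more than 3 N) (contact force between the fingers and small_a above 3 N or contact force between the fingers and small_b above 3 N).
It fails at once if a small bottle is moved by more than 20 mm (distance of any of small_a, small_b from where it was at the start of the episode above 0.02 m).
It also fails if it takes over 38 s, if anything falls off the work surface, if the arm or the gripper's body presses on something with over 40 N, if the wrist force passes 120 N, or if a joint passes its speed limit or range.

## Robot

A 6-joint arm with a two-finger parallel gripper is mounted at the origin on the work surface. World frame = base frame: x ahead of the robot, y to its left, z up, the work surface at z = 0. Lengths are in m, angles in rad, forces in N, time in s.
With the tool pointing down it reaches from about 0.225 to 0.875 m from the base axis. Payload 3.4 kg.
Tool frame: the origin (TCP) lies at the very end of the fingers, on their centre line; the grasp point (between the pads) lies 19 mm behind it; z points along the fingers, y is the direction in which the jaws open and shut (so a half turn about z gives the same grasp; the last joint's range is limited). The gripper opens to 85 mm and grips with 20 to 120 N. Pads are 22 mm wide; open, the fingers measure 114 mm over their backs; the gripper's body (76 mm by 85 mm) begins 54 mm behind the grasp point. The pads swing forward as they close: fully open they stand 13 mm farther back than shut.
Start: joints at [1.211, 0.276, 1.505, -0, 1.361, -0.121], TCP at [0.136, 0.559, 0.231] pointing down, gripper open.
Joint ranges: [-2.89, 2.89], [-0.75, 2.08], [0.22, 2.7], [-1.18, 4.32], [0.11, 2.71], [-2.7, 2.7]. Speed limits (rad/s): [2.57, 2.57, 3.14, 3.14, 3.14, 3.14].

## Interface

Orientations are given as a unit quaternion [w, x, y, z].
In Python, from rig import get_state, get_image, calibration, sign_off gives the robot as it stands. The module is installed in compiled form; this text tells all that it offers.
- The arm moves only by the tool drive_tool, never from a script. Its argument "targets" is one flat list of numbers, 7 for each row, row after row: the turn, a rotation vector about the tool's x, y, z in degrees, then the shift along the tool's x, y, z in mm, then the opening, from 0 (shut) to 1 (fully open). In form: [wx, wy, wz, tx, ty, tz, fingers, wx, wy, wz, tx, ty, tz, fingers, ...]. A call has 1 to 12 rows; each row shifts and turns the commanded pose from where the row before left it, along the tool's axes as they then stand; what a row does not reach is not made up. A row lasts 1/8 s, in which the tool goes at most 62.5 mm and 10.7 degrees, less where a joint would pass 70% of its speed; a pose out of reach is approached as far as the arm can. A call is refused whole if a number of a shift passes 62.5 or a number of a turn 10.7, either way. A call with a gripper value outside its range is refused whole. The fingers move at their own pace and stop on an object; "grip_force" is the grip in N (left out, the last holds). Time passes only in rows, so rows that do not move let the fingers close. It gives the time, the measured TCP pose, the force and the opening at its end, in the units of the state.
- get_state(): the state, without advancing time (a new reading comes with each control period).
- get_image(name): name is "side" or "top" or "wrist"; returns the picture (384x512x3 uint8, red, green, blue); there is no depth.
- calibration(name): a dict with "mtx" (3x3 intrinsics, pixels), "distortion" ([k1, k2, p1, p2, k3] as OpenCV has them; the pictures are not rectified), "world_to_cam" (4x4, takes a point from world to camera coordinates); the wrist camera has in their place "hand_eye" (4x4, takes a point from camera to tool coordinates, whose origin is the TCP and whose axes are the flange's). Camera axes: x right, y down, z forward; pixel columns grow to the right and rows downward; lengths in m; the calibration is good to about 2 mm. A picture is of the moment at which its call begins: read the wrist's pose just before it. calibration takes no time and is no camera call.
- sign_off(): hands the job in, once; it reports no verdict.
The state is a dict: "clock": time; "qpos": joint angles; "qd": joint speeds; "effort": joint torques, N m; "position": TCP position; "ee_rot": TCP orientation; "contact_force": force on the tool from outside, world axes, zero at the start; "moment": the same for the moment, N m; "width": finger opening in m.
Only numpy, scipy, OpenCV 4.12 (cv2) and the standard library are available. Lean on these libraries where they do the work, as an engineer would, in place of code of your own. Each camera call takes 0.05 s, during which the arm holds its last target.

## Working session

There is one attempt and no reset: what is moved stays moved. The work goes in short steps, Python scripts to look and compute and a tool call to move; the robot and the scene stay as the last step left them, time stands still between calls to the robot, and variables do not carry over. Pictures are saved under pics/ and viewed, and the job is handed in when it is done.

Besides the shell and the picture viewer there is one more tool, called in YAML: its name, and indented under it one key for each argument. drive_tool: Moves the arm, as the interface text tells. Its arguments: {"type":"object","properties":{"targets":{"type":"array"},"grip_force":{"type":"number"}},"required":["targets"]}

```bash
mkdir -p pics; python3 - <<'E'
from rig import *
import cv2,numpy as np
s=get_state();print({k:np.round(v,3).tolist() for k,v in s.items()})
for n in ("top","side"):
    im=get_image(n);cv2.imwrite(f"pics/{n}0.png",im[:,:,::-1])
    c=calibration(n);print(n,{k:np.round(v,4).tolist() for k,v in c.items()})
print(np.round(calibration("wrist")["hand_eye"],4).tolist())
E
```

```text
{'clock': 0.0, 'qpos': [1.211, 0.277, 1.506, -0.0, 1.361, -0.121], 'qd': [-0.0, -0.0, 0.001, -0.0, 0.001, 0.0], 'effort': [0.001, -41.677, -24.582, 0.0, 0.011, -0.0], 'position': [0.136, 0.558, 0.23], 'ee_rot': [-0.0, 0.119, 0.993, -0.001], 'contact_force': [0.174, -0.732, -0.584], 'moment': [-0.015, 0.052, -0.017], 'width': 0.085}
top {'mtx': [[401.0905, 0.0, 256.2862], [0.0, 401.0905, 187.3331], [0.0, 0.0, 1.0]], 'distortion': [-0.1059, 0.0, 0.0, 0.0, 0.0], 'world_to_cam': [[-0.0271, -0.9995, -0.0181, 0.0326], [-0.988, 0.0296, -0.1518, 0.4815], [0.1523, 0.0138, -0.9882, 0.8843], [0.0, 0.0, 0.0, 1.0]]}
side {'mtx': [[394.4223, 0.0, 256.064], [0.0, 394.4223, 189.329], [0.0, 0.0, 1.0]], 'distortion': [-0.1377, 0.0, 0.0, 0.0, 0.0], 'world_to_cam': [[0.9948, -0.1015, 0.0001, -0.4653], [-0.0685, -0.6719, -0.7375, 0.1492], [0.0749, 0.7337, -0.6753, 0.8492], [0.0, 0.0, 0.0, 1.0]]}
[[0.0006, -0.9475, -0.3198, 0.0823], [1.0, 0.0011, -0.0015, 0.0012], [0.0018, -0.3198, 0.9475, -0.1433], [0.0, 0.0, 0.0, 1.0]]
```

View pics/top0.png

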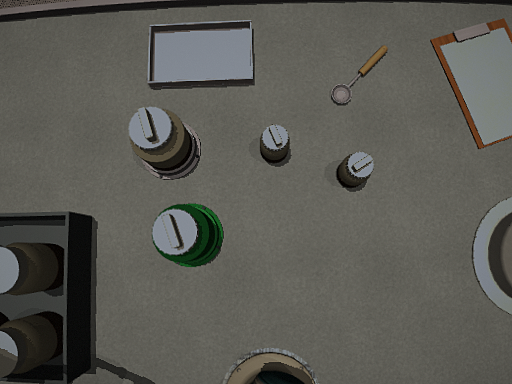

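View pics/side0.png

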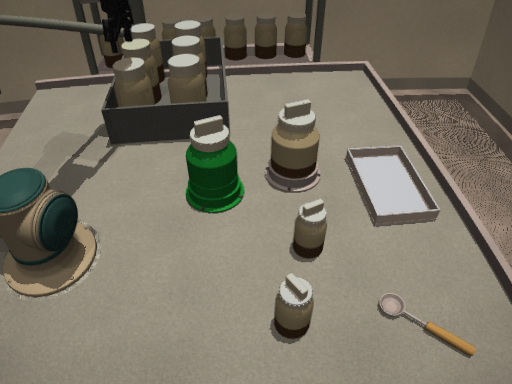

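The top view shows two big bottles. One is brown with its cap at about (150,127), in a grey steel socket. The other is all green with its cap at about (175,230), so it's the look-alike to leave alone. The small ones are at (275,138) and (358,166). The brown one in the steel socket fits the description. I'll confirm with enlarged crops.

```bash
python3 - <<'E'
import cv2,numpy as np
a=cv2.imread("pics/top0.png")[90:190,110:210];b=cv2.imread("pics/side0.png")[90:200,260:330]
cv2.imwrite("pics/cropt.png",cv2.resize(a,None,fx=6,fy=6,interpolation=cv2.INTER_CUBIC))
cv2.imwrite("pics/crops.png",cv2.resize(b,None,fx=5,fy=5,interpolation=cv2.INTER_CUBIC))
E
```

```text
(no output)
```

View pics/cropt.png

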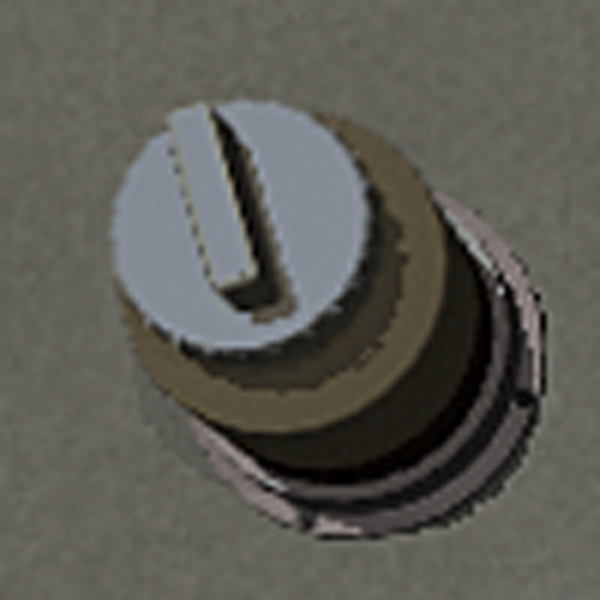

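View pics/crops.png

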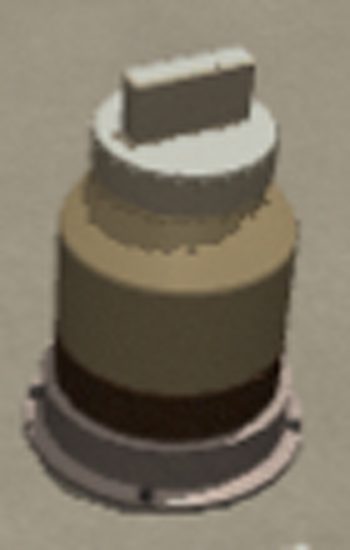

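The crops confirm it: brown bottle, white cap, steel socket. Next I'll measure the bar-top corners at z=0.217 and the cap rim at z=0.184.

```bash
cat > h.py <<'E'
from rig import *
import cv2,numpy as np
def w(n,px,z,T=None):
    c=calibration(n);K=np.array(c["mtx"]);d=np.array(c["distortion"])
    p=cv2.undistortPoints(np.array(px,float).reshape(-1,1,2),K,d)[:,0]
    if T is None: T=np.array(c["world_to_cam"])
    R=T[:3,:3];t=T[:3,3];o=-R.T@t
    r=np.c_[p,np.ones(len(p))]@R
    return o+r*((z-o[2])/r[:,2])[:,None]
E
python3 - <<'E'
from h import *
t=(np.array([(170,120),(208,106),(257,275),(215,288)],float)+.5)/6-.5+[110,90]
s=(np.array([(123,69),(248,47),(255,62),(130,86)],float)+.5)/5-.5+[260,90]
for n,q in(("top",t),("side",s)):
    P=w(n,q,.217);print(n,P.round(4)[:,:2].tolist(),P.mean(0))
    if n=="top": v=P[2]+P[3]-P[0]-P[1]
    else: v=P[0]+P[3]-P[1]-P[2]
    print("len",np.linalg.norm(v)/2,"ang",np.degrees(np.arctan2(v[1],v[0])))
c=(np.array([(112,226),(372,226),(241,100),(241,352),(241,226)],float)+.5)/6-.5+[110,90]
P=w("top",c,.184);print(P)
small=w("top",[(275,136),(361,162),(175,230)],.12);print(small)
print(w("top",[(175,230)],.184))
E
```

```text
top [[0.6137, 0.2415], [0.6179, 0.2291], [0.5606, 0.2117], [0.5568, 0.2252]] [0.58725198 0.22685619 0.217     ]
len 0.05953628072392882 ang -163.57985871942302
side [[0.5562, 0.2239], [0.6186, 0.239], [0.6189, 0.2248], [0.557, 0.2084]] [0.58768298 0.22405813 0.217     ]
len 0.06408459839341675 ang -165.7899004463754
[[0.58952537 0.27096798 0.184     ]
 [0.58582233 0.18238012 0.184     ]
 [0.63196956 0.22780706 0.184     ]
 [0.5442731  0.2258448  0.184     ]
 [0.58763445 0.22674853 0.184     ]]
[[ 0.57894247 -0.02521811  0.12      ]
 [ 0.51699811 -0.20517097  0.12      ]
 [ 0.38501273  0.1885894   0.12      ]]
[[0.38167962 0.17447939 0.184     ]]
```

Both views agree. The cap axis is at about (0.5875, 0.226), the rim is 88 mm across, the bar is 60–64 mm long, and its heading is about 15°. I'll lift first and then travel over. Tool yaw has to go from 166° to 195° so the last joint has room for the clockwise turn.

drive_tool:
  targets: [0,0,0,0,0,-50,1,0,0,0,0,0,-50,1,0,0,0,-43,-18,0,1,0,0,0,-43,-18,0,1,0,0,0,-43,-18,0,1,0,0,0,-43,-18,0,1,0,0,0,-43,-18,0,1,0,0,0,-43,-18,0,1,0,0,0,-43,-18,0,1,0,0,0,-43,-18,0,1,0,0,0,-43,-18,0,1,0,0,0,-43,-18,0,1]
  grip_force: 90

```text
clock: 1.6
position: [0.5122, 0.281, 0.3308]
ee_rot: [-0.0, 0.119, 0.993, -0.0]
contact_force: [0.1, 0.6, 0.5]
width: 0.0854
```

drive_tool:
  targets: [0,0,0,-43,-18,0,1,0,0,0,-43,-18,0,1,0,0,-9.5,0,0,0,1,0,0,-9.5,0,0,0,1,0,0,-9.5,0,0,0,1,0,0,0,0,0,0,1,0,0,0,0,0,0,1]

```text
clock: 2.48
position: [0.5862, 0.2268, 0.331]
ee_rot: [-0.0, -0.128, 0.992, -0.0]
contact_force: [0.2, -0.5, -0.2]
width: 0.0852
```

```bash
cat > look.py <<'E'
from h import *
import sys
from scipy.spatial.transform import Rotation as Ro
s=get_state();im=get_image("wrist");cv2.imwrite(f"pics/{sys.argv[1]}.png",im[:,:,::-1])
q=s["ee_rot"];R=Ro.from_quat([q[1],q[2],q[3],q[0]]).as_matrix()
T=np.eye(4);T[:3,:3]=R;T[:3,3]=s["position"]
W=np.linalg.inv(T@np.array(calibration("wrist")["hand_eye"]));np.save("W.npy",W);np.save("T.npy",T)
print(s["clock"],np.round(s["position"],4),R.round(4).tolist(),np.degrees(np.arctan2(R[1,0],R[0,0])),np.round(s["qpos"],3),np.round(s["contact_force"],1),np.round(s["moment"],2),s["width"])
c=calibration("wrist")
for p in ([.5875,.226,.217],[.5875,.226,.184]):
    print(cv2.projectPoints(np.array([p]),cv2.Rodrigues(W[:3,:3])[0],W[:3,3],np.array(c["mtx"]),np.array(c["distortion"]))[0].ravel())
E
python3 look.py w1
```

```text
2.475 [0.5862 0.2268 0.331 ] [[-0.9673, -0.2536, -0.0005], [-0.2536, 0.9673, -0.0001], [0.0005, 0.0, -1.0]] -165.31063904265469 [ 0.258  0.325  1.193  0.     1.624 -1.569] [ 0.2 -0.5 -0.2] [ 0.03  0.02 -0.05] 0.08515274729945488
[252.57444188 189.71469206]
[252.84015914 179.23834592]
```

View pics/w1.png

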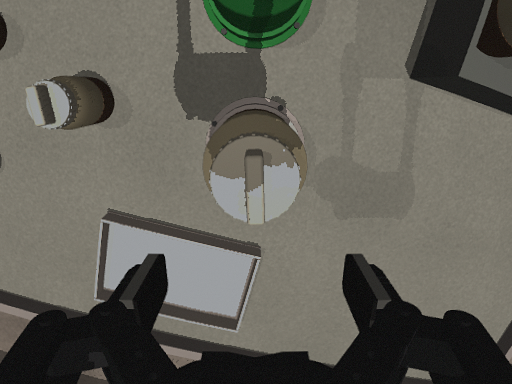

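The wrist view shows the brown bottle with its bar vertical in the image, cols 246–264, rows 150–223. The tool is almost aligned with it. I'll measure it in a crop.

```bash
python3 - <<'E'
import cv2
a=cv2.imread("pics/w1.png")[130:230,200:310]
cv2.imwrite("pics/w1c.png",cv2.resize(a,None,fx=6,fy=6,interpolation=cv2.INTER_CUBIC))
E
```

```text
(no output)
```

View pics/w1c.png

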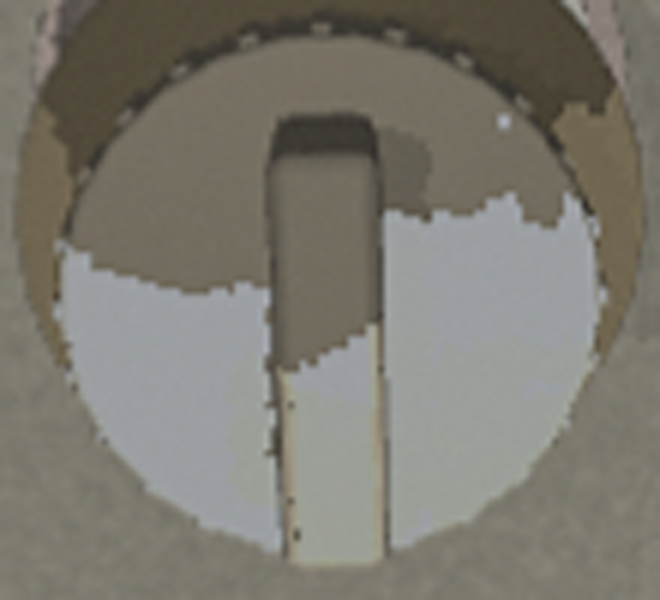

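```bash
python3 - <<'E'
from h import *
W=np.load("W.npy");T=np.load("T.npy")
t=(np.array([(272,155),(378,153),(385,563),(284,565)],float)+.5)/6-.5+[200,130]
P=w("wrist",t,.217,W);print(P.round(4)[:,:2].tolist(),P.mean(0))
v=P[2]+P[3]-P[0]-P[1];print(np.linalg.norm(v)/2,np.degrees(np.arctan2(v[1],v[0])))
e=(np.array([(57,300),(603,300)],float)+.5)/6-.5+[200,130]
Q=w("wrist",e,.184,W);print(Q)
for c in (P.mean(0),np.array([.5875,.226,.217])):
    print("tool shift mm",(T[:3,:3].T@(c-T[:3,3])*1000).round(1))
E
```

```text
[[0.56, 0.2122], [0.556, 0.2264], [0.6157, 0.2437], [0.6199, 0.2292]] [0.58788721 0.2278842  0.217     ]
0.062185812134066355 15.981367715728346
[[0.59858299 0.18515132 0.184     ]
 [0.57618366 0.27024428 0.184     ]]
tool shift mm [ -2.    0.6 114. ]
tool shift mm [ -1.2  -1.1 114. ]
```

All measurements agree: centre (0.5875, 0.227), bar heading 15–16°. I'll go down 138 mm to TCP z≈0.193, then close.

drive_tool:
  targets: [0,0,-0.7,-1.5,0,40,1,0,0,0,0,0,40,1,0,0,0,0,0,25,1,0,0,0,0,0,18,1,0,0,0,0,0,15,1,0,0,0,0,0,0,1]

```text
clock: 3.28
position: [0.5871, 0.227, 0.1922]
ee_rot: [-0.001, -0.135, 0.991, -0.0]
contact_force: [0.0, -1.1, 0.5]
width: 0.0855
```

drive_tool:
  targets: [0,0,0,0,0,0,0,0,0,0,0,0,0,0,0,0,0,0,0,0,0,0,0,0,0,0,0,0,0,0,0,0,0,0,0,0,0,0,0,0,0,0]

```text
clock: 4.03
position: [0.5879, 0.2272, 0.194]
ee_rot: [0.0, -0.135, 0.991, 0.0]
contact_force: [-0.7, -0.5, 5.6]
width: 0.0141
```

```bash
python3 look.py w2
```

```text
4.025 [0.5879 0.2272 0.194 ] [[-0.9635, -0.2676, 0.0009], [-0.2676, 0.9635, 0.0002], [-0.0009, -0.0, -1.0]] -164.47967029205086 [ 0.258  0.379  1.443 -0.     1.319 -1.583] [-0.7 -0.5  5.6] [-0.09  0.19  0.01] 0.014146051197158937
[250.37259077 279.22087733]
[251.23086393 244.66109043]
```

View pics/w2.png

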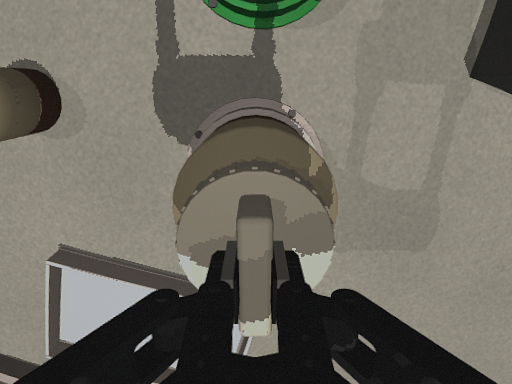

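The bar is gripped (width 14 mm) and sits centred between the pads. Now I'll turn clockwise (+z of the tool) and watch the moment.

drive_tool:
  targets: [0,0,5,0,0,0,0,0,0,5,0,0,0,0,0,0,5,0,0,0,0,0,0,5,0,0,0,0]

```text
clock: 4.58
position: [0.5879, 0.2274, 0.194]
ee_rot: [0.0, 0.04, 0.999, 0.0]
contact_force: [-0.8, -0.2, 4.1]
width: 0.0144
```

```bash
python3 look.py w3
```

```text
4.575 [0.5879 0.2274 0.194 ] [[-0.9968, 0.0805, 0.0009], [0.0805, 0.9968, 0.0004], [-0.0009, 0.0005, -1.0]] 175.3829201572041 [ 0.259  0.38   1.443  0.     1.318 -1.232] [-0.8 -0.2  4.1] [0.01 0.24 0.12] 0.01438852963159729
[249.36109724 280.53648138]
[250.37982247 245.77369268]
```

drive_tool:
  targets: [0,0,5,0,0,0,0,0,0,5,0,0,0,0,0,0,5,0,0,0,0,0,0,5,0,0,0,0]

```text
clock: 5.12
position: [0.588, 0.2275, 0.194]
ee_rot: [0.0, 0.213, 0.977, 0.0]
contact_force: [-0.3, 0.3, 5.1]
width: 0.0145
```

```bash
python3 look.py w4
```

```text
5.125 [0.588  0.2275 0.194 ] [[-0.9095, 0.4156, 0.0011], [0.4156, 0.9095, 0.0007], [-0.0007, 0.0011, -1.0]] 155.44221238821086 [ 0.259  0.38   1.443  0.     1.318 -0.884] [-0.3  0.3  5.1] [-0.01  0.21  0.19] 0.014530141108524564
[249.0035561  281.98878694]
[250.048322   247.02421899]
```

View pics/w4.png

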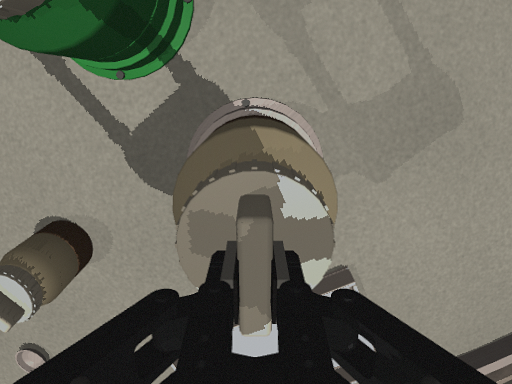

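The cap follows the tool, with the bar still vertical in the image. The moment is about 0.19 N m. I'll continue in short calls to catch the click.

drive_tool:
  targets: [0,0,5,0,0,0,0,0,0,5,0,0,0,0]

```text
clock: 5.42
position: [0.588, 0.2276, 0.1939]
ee_rot: [0.0, 0.297, 0.955, 0.001]
contact_force: [-0.6, 0.6, 4.4]
width: 0.0144
```

```bash
cat >st.py <<'E'
from rig import *
import numpy as np
s=get_state();q=s["ee_rot"];print(s["clock"],"yaw",2*np.degrees(np.arctan2(q[2],q[1])),"m",np.round(s["moment"],3),np.round(s["contact_force"],1),"q6",s["qpos"][5])
E
python3 st.py
```

```text
5.425 yaw 145.45236186102466 m [0.014 0.151 0.249] [-0.6  0.6  4.4] q6 -0.7093145495144707
```

drive_tool:
  targets: [0,0,5,0,0,0,0]

```text
clock: 5.55
position: [0.588, 0.2276, 0.1939]
ee_rot: [0.0, 0.338, 0.941, 0.001]
contact_force: [-0.5, 1.0, 5.0]
width: 0.0143
```

```bash
python3 st.py
```

```text
5.55 yaw 140.43287382708897 m [0.038 0.209 0.126] [-0.5  1.   5. ] q6 -0.6216887463296186
```

drive_tool:
  targets: [0,0,5,0,0,0,0]

```text
clock: 5.68
position: [0.588, 0.2276, 0.194]
ee_rot: [0.0, 0.379, 0.925, 0.001]
contact_force: [-0.3, -0.2, 3.6]
width: 0.0144
```

```bash
python3 st.py
```

```text
5.675 yaw 135.41722164449968 m [0.025 0.163 0.019] [-0.3 -0.2  3.6] q6 -0.5342257437751153
```

drive_tool:
  targets: [0,0,5,0,0,0,0]

```text
clock: 5.8
position: [0.588, 0.2276, 0.194]
ee_rot: [0.0, 0.419, 0.908, 0.001]
contact_force: [-0.5, 0.6, 4.6]
width: 0.0146
```

```bash
python3 st.py
```

```text
5.8 yaw 130.4112149265828 m [0.066 0.181 0.015] [-0.5  0.6  4.6] q6 -0.44691068875291695
```

drive_tool:
  targets: [0,0,5,0,0,0,0]

```text
clock: 5.92
position: [0.5881, 0.2277, 0.194]
ee_rot: [0.0, 0.459, 0.889, 0.001]
contact_force: [-0.8, 0.5, 4.9]
width: 0.0142
```

```bash
python3 st.py
```

```text
5.925 yaw 125.41315762358937 m [0.072 0.118 0.003] [-0.8  0.5  4.9] q6 -0.35967989439309
```

drive_tool:
  targets: [0,0,5,0,0,0,0]

```text
clock: 6.05
position: [0.5881, 0.2277, 0.194]
ee_rot: [0.0, 0.497, 0.868, 0.001]
contact_force: [0.3, 1.3, 5.0]
width: 0.0143
```

```bash
python3 st.py
```

```text
6.05 yaw 120.415193611222 m [0.018 0.108 0.071] [0.3 1.3 5. ] q6 -0.2724348894009908
```

The moment peaked at about 0.25 near 50° of turning, then fell to about 0. That is what a click looks like. One more click does no harm, so I'll make it to confirm the 30° period.

drive_tool:
  targets: [0,0,4,0,0,0,0]

```text
clock: 6.18
position: [0.5882, 0.2277, 0.194]
ee_rot: [0.0, 0.526, 0.85, 0.001]
contact_force: [0.1, 0.4, 4.7]
width: 0.0141
```

```bash
python3 st.py
```

```text
6.175 yaw 116.48737770197134 m [0.147 0.104 0.305] [0.1 0.4 4.7] q6 -0.20381549809905372
```

drive_tool:
  targets: [0,0,4,0,0,0,0]

```text
clock: 6.3
position: [0.5882, 0.2277, 0.194]
ee_rot: [0.0, 0.556, 0.831, 0.001]
contact_force: [-0.5, 1.8, 4.9]
width: 0.014
```

```bash
python3 st.py
```

```text
6.3 yaw 112.46412235403649 m [ 0.093  0.072 -0.034] [-0.5  1.8  4.9] q6 -0.13357106814949476
```

drive_tool:
  targets: [0,0,5,0,0,0,0]

```text
clock: 6.42
position: [0.5883, 0.2277, 0.1939]
ee_rot: [0.0, 0.592, 0.806, 0.001]
contact_force: [0.7, 0.5, 5.6]
width: 0.0142
```

```bash
python3 st.py
```

```text
6.425 yaw 107.4273539776597 m [0.109 0.132 0.032] [0.7 0.5 5.6] q6 -0.04572607373493204
```

drive_tool:
  targets: [0,0,5,0,0,0,0]

```text
clock: 6.55
position: [0.5883, 0.2277, 0.194]
ee_rot: [0.0, 0.627, 0.779, 0.001]
contact_force: [-0.4, 0.6, 4.5]
width: 0.0142
```

```bash
python3 st.py
```

```text
6.55 yaw 102.41201500239022 m [ 0.138  0.066 -0.011] [-0.4  0.6  4.5] q6 0.04177184261954996
```

drive_tool:
  targets: [0,0,4,0,0,0,0,0,0,0,0,0,0,0]

```text
clock: 6.8
position: [0.5883, 0.2277, 0.1939]
ee_rot: [0.0, 0.652, 0.758, 0.001]
contact_force: [-0.1, 0.3, 4.4]
width: 0.0143
```

```bash
python3 st.py; python3 look.py w5
```

```text
6.8 yaw 98.60407921681886 m [0.175 0.067 0.001] [-0.1  0.3  4.4] q6 0.10820815046761333
6.8 [0.5883 0.2277 0.1939] [[-0.1496, 0.9887, 0.0016], [0.9887, 0.1496, 0.0013], [0.0011, 0.0018, -1.0]] 98.60413447334312 [2.590e-01 3.800e-01 1.442e+00 1.000e-03 1.318e+00 1.080e-01] [-0.1  0.3  4.4] [0.17 0.07 0.  ] 0.014288503157054757
[251.56445595 285.82076674]
[252.05087464 250.37409011]
```

View pics/w5.png

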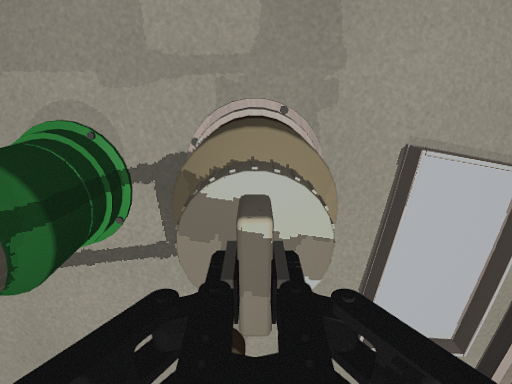

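There was a second peak of 0.305 N m at about 79°, again followed by a drop to about 0. The two drops are 30° apart, so these are the clicks. The cap now rests with no load on it. Next I'll let go and retreat straight up.

drive_tool:
  targets: [0,0,0,0,0,0,1,0,0,0,0,0,0,1,0,0,0,0,0,0,1,0,0,0,0,0,0,1,0,0,0,0,0,0,1,0,0,0,0,0,-15,1,0,0,0,0,0,-30,1,0,0,0,0,0,-40,1,0,0,0,0,0,-40,1,0,0,0,0,0,0,1,0,0,0,0,0,0,1]

```text
clock: 8.22
position: [0.5875, 0.2271, 0.3185]
ee_rot: [0.0, 0.653, 0.758, 0.0]
contact_force: [0.1, 1.0, -0.7]
width: 0.0852
```

```bash
python3 st.py; python3 look.py w6; python3 - <<'E'
from h import *
cv2.imwrite("pics/side6.png",get_image("side")[:,:,::-1])
E
```

```text
8.225 yaw 98.5184895085288 m [-0.018  0.001 -0.052] [ 0.1  1.  -0.7] q6 0.10972556119956647
8.225 [0.5875 0.2271 0.3185] [[-0.1481, 0.989, 0.0002], [0.989, 0.1481, 0.0001], [0.0001, 0.0002, -1.0]] 98.51848995150755 [0.258 0.329 1.216 0.    1.596 0.11 ] [ 0.1  1.  -0.7] [-0.02  0.   -0.05] 0.08522490098016607
[254.04390084 195.42373494]
[254.13028758 183.81975723]
```

View pics/w6.png

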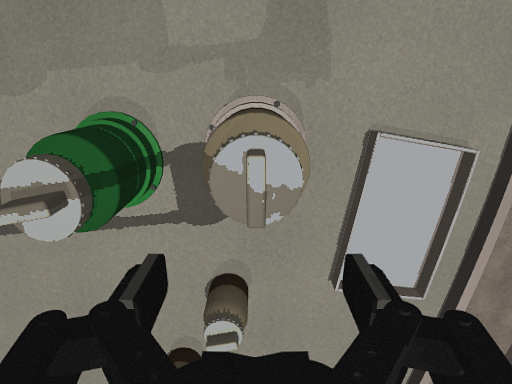

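View pics/side6.png

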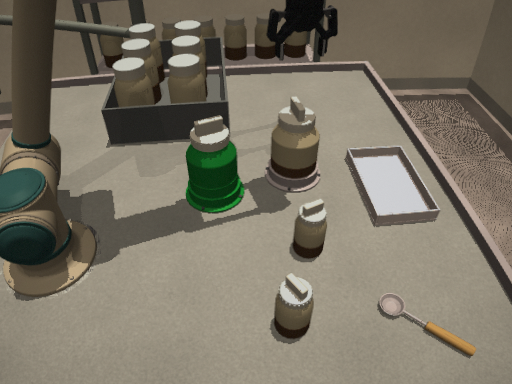

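The bar stayed where I released it, still vertical in the wrist view at cols 247–266. The small bottles at side (310,230) and (293,305) haven't moved, the green one is untouched, and the gripper is clear.

```bash
python3 -c "
from rig import *
print(sign_off())"
```

```text
the job is handed in; nothing more can be done
None
```

The big bottle in the steel socket is closed, and I've handed the job in at about 8.3 s of the 38 s allowed. `sign_off` reports no verdict, and the thread and slip can't be seen from outside. That the cap is home and has clicked is my reading of the turning moment.

**What I did:** I found the cap axis at (0.5875, 0.227) and the bar heading at 15–16°, with the top, side and wrist views agreeing within 3 mm and about 2.5°. I gripped the bar at 90 N, turned it about 97° (1.69 rad) clockwise in one grasp, let go and lifted 125 mm. That turn is more than the 0.9 to 1.3 rad needed, because I made a second click on purpose to confirm the first.

**Evidence for the clicks:** the moment peaked twice, about 30° apart. It reached 0.25 N m near 50° and 0.305 N m near 79°, each time falling to about zero. I read it only every 4–10°, so the true peaks may be higher; the first reading was below the stated 0.3 N m.

**Last checks:**
- **Cap:** it rested with no load before release, and the bar kept its angle afterwards.
- **Gripper:** it was clear, with contact force back to noise level.
- **Bystanders:** both small bottles and the green look-alike stood in the same places in the side view.
- **Disagreement:** the grip width read 14 mm on the 16 mm bar. I took this as pad squeeze, and the bar did not slip in the pictures.

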